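# Rock the ball sorter's seesaw gate over and feed the milling balls down the other chute

## Robot

A 6-joint arm with a two-finger parallel gripper is mounted at the origin on the work surface. World frame = base frame: x ahead of the robot, y to its left, z up, the work surface at z = 0. Lengths are in m, angles in degrees, forces in N, time in s.
With the tool pointing down it reaches from about 0.375 to 0.9 m from the base axis. Payload 3.1 kg.
Tool frame: the origin (TCP) lies at the very end of the fingers, on their centre line; the grasp point (between the pads) lies 19 mm behind it; z points along the fingers, y is the direction in which the jaws open and shut (so a half turn about z gives the same grasp; the last joint's range is limited). The gripper opens to 87 mm and grips with 3 to 60 N. Pads are 19 mm wide; open, the fingers measure 117 mm over their backs; the gripper's body (75 mm by 190 mm) begins 51 mm behind the grasp point.
Start: joints at [56.751, 30.224, 82.088, -0, 67.689, -10.227], TCP at [0.244, 0.575, 0.223] pointing down, gripper open.
Joint ranges: [-176.69, 176.69], [-43.24, 126.21], [12.49, 139.97], [-82, 262], [0, 151.66], [-163.58, 163.58]. Speed limits (degrees/s): [159.86, 159.86, 180, 180, 180, 180].

## Interface

Orientations are given as a 3x3 rotation matrix whose columns are the frame's x, y, z axes.
In Python, from rig import readout, capture, camera_model, bot, spot_in, regions_of gives the robot as it stands.
- The arm moves only by the tool send_rows, never from a script. Its argument "moves" is a list that holds one entry, the list of rows, each a list of 7 numbers: the turn, a rotation vector about the tool's x, y, z in degrees, then the shift along the tool's x, y, z in cm, then the opening, from -1 (shut) to 1 (fully open). A call has exactly 5 rows; each row shifts and turns the commanded pose from where the row before left it, along the tool's axes as they then stand; what a row does not reach is not made up. A row lasts 1/10 s, in which the tool goes at most 50 mm and 8.59 degrees, less where a joint would pass 70% of its speed; a pose out of reach is approached as far as the arm can. A call with a gripper value outside its range is refused whole. The fingers move at their own pace and stop on an object; the grip force is fixed at half the most. Time passes only in rows, so rows that do not move let the fingers close, or fill a call up. It gives the time, the measured TCP pose, the force and the opening at its end, in the units of the state.
- readout.read_state(): the state, without advancing time (a new reading comes with each control period).
- capture(name): name is "scene" or "top" or "wrist"; returns the picture (384x512x3 uint8, blue, green, red); there is no depth.
- camera_model(name): a dict with "camera_matrix" (3x3 intrinsics, pixels), "pose" (4x4, takes a point from camera to world coordinates). Camera axes: x right, y up, looking along -z (the intrinsics and any distortion apply to the point x, -y, -z); pixel columns grow to the right and rows downward; lengths in m; the calibration is good to about 2 mm. A picture is of the moment at which its call begins: read the wrist's pose just before it. camera_model takes no time and is no camera call; for the wrist camera it gives the pose at the moment of the call.
- bot.hand_in(): hands the job in, once; it reports no verdict.
Trained networks look in the newest picture that a camera, given by its name, has taken for a name from the list of things; names that differ only in an ending like _2 or _b are one class to them, and where a whole thing is asked for, a point or a joint stands for the part that bears it (a point fixed in the world has none). Each returns a list of dicts, best first, with "p" (0 to 1); they miss things now and then, are a little off and sometimes report something else, mostly with a low value. They report only what shows in the picture. A call takes as long as a camera call. They do not tell look-alikes from the thing itself.
- spot_in(camera, thing): "location" ([x, y, z] in m, in world coordinates, good to about 4 mm: the middle of the surface that is visible of it).
- regions_of(camera, thing): "mask" (384x512 bool, what is visible of it).
The state is a dict: "time_s": time; "joint_positions": joint angles; "qvel": joint speeds; "tau": joint torques, N m; "position": TCP position; "tcp_rot": TCP orientation; "force": force on the tool from outside, world axes, zero at the start; "moment": the same for the moment, N m; "opening": opening from 0.0 (shut) to 1.0 (fully open).
Only numpy, scipy, OpenCV 4.12 (cv2) and the standard library are available. Lean on these libraries where they do the work, as an engineer would, in place of code of your own. Each camera call takes 0.05 s, during which the arm holds its last target. There are 200 camera calls.

## Task

The ball sorter's seesaw gate is tipped towards the wrong tray. Press down the thumb tab at its raised end with the fingertips so that it rocks right over to its other stop, and only then push the end plate of the feed shutter all the way in, so that all four steel milling balls run down the other chute and come to rest in that chute's tray. Only press and push: do not touch the balls themselves, and leave the things around the sorter where they are.

Things in the scene. Friction and masses are not known exactly. Their poses are not given: they have to be found in the camera images.
- sorter: Ball sorter of white-painted sheet metal, fixed to the table; base plate 126 x 660 x 8 mm. Origin: on the table under the gate's pivot. Its y axis runs along the gate and the two exit chutes (+y = left, -y = right), x points away from the robot, z up. Exit chutes run down from y = +-122 to +-216 mm, 123 mm high and less, a grey tray at each end. The gate's front bracket (34 mm wide, 150 high) is at x = -43 mm.
- pivot (a point): Middle of the gate's pivot pin, 140 mm above the table; the pin lies along the sorter's x axis. The gate is a folded steel trough 240 mm long (along y) and 46 mm wide with cheeks 34 mm high (56 mm at the middle of the front).
- feed_lip (a point): Lower end of the feed chute's floor, 28 mm behind (+x of) the pivot, 172 mm above the table. The chute is 41 mm wide outside, 175 mm long, with cheeks 28 mm high; it rises at 10 degrees along the sorter's +x, so that its highest edge is 230 mm above the table.
- gate (a joint): Tilt of the bare steel seesaw gate, rad: positive = left (+y) end down, balls run left; negative = right end down. Stops at +0.30 and -0.30; it may start on either. It is a little heavier above its pin, so it rests on either stop, and pushed past the middle it falls by itself to the other one. Pressing a tab takes less than 2 N.
- tab_left (a point): Top centre of the gate's left thumb tab: flat, 37 mm (sorter x) by 35 mm (sorter y), 3 mm thick, sticking out of the gate's front cheek towards the robot, 102.5 mm left (+y) and 41.5 mm in front (-x) of the pivot. Free space below it down to the base plate. Its top is 170 mm above the table when raised, 110 mm when down.
- tab_right (a point): Top centre of the right thumb tab, the mirror image of the left one, 102.5 mm right (-y) of the pivot.
- shutter (a joint): Travel of the feed shutter, m: 0 = shut, 0.043 = fully open at its stop. It slides along the sorter's +y against about 1.5 N of friction and stays where it is left. Shut, its dark steel blade stands across the feed chute, 60 mm behind the pivot, and holds the balls back.
- push_plate (a point): On the outer (right, -y) face of the shutter's end plate: dark steel, 30 mm wide (sorter x), 45 mm high, 4 mm thick, 58 mm clear of the feed chute on its right side, leaning 10 degrees in its own plane. This point is 197 mm above the table, the plate's bottom edge 165 mm, its top 215 mm. Pushing this face by 43 mm along +y of the sorter (left, towards the chute) opens the shutter.
- ball1: Steel milling ball 1 of 4, diameter 30 mm, 110 g, origin at its centre. At the start the four lie in a row in the feed chute behind the shutter (ball 1 next to the blade).
- ball2: Steel milling ball 2 of 4, diameter 30 mm, 110 g, origin at its centre. At the start the four lie in a row in the feed chute behind the shutter (ball 1 next to the blade).
- ball3: Steel milling ball 3 of 4, diameter 30 mm, 110 g, origin at its centre. At the start the four lie in a row in the feed chute behind the shutter (ball 1 next to the blade).
- ball4: Steel milling ball 4 of 4, diameter 30 mm, 110 g, origin at its centre. At the start the four lie in a row in the feed chute behind the shutter (ball 1 next to the blade).
- tray_left (a point): Centre of the inner floor of the tray at the end of the left (+y) exit chute: grey, open-topped, inside 112 mm (sorter x) by 107 mm (sorter y), walls 55 mm high (far wall 87 mm); axes as the sorter's.
- tray_right (a point): Centre of the inner floor of the tray at the end of the right (-y) exit chute, the same as the left one.
- rock: Dark rough rock sample, about 125 mm across and 50 mm high. Origin: middle of its underside. It stands loose on the table near the sorter and must stay where it is.
- probe: Grey flat hand probe lying down, 100 x 42 x 18 mm. Origin: middle of its underside. It stands loose on the table near the sorter and must stay where it is.
- sample_jar: Small lidded sample jar, 48 mm across, 70 mm high. Origin: middle of its underside. It stands loose on the table near the sorter and must stay where it is.
- brush: Cleaning brush lying on the table, 170 mm long. Origin: on its underside. It stands loose on the table near the sorter and must stay where it is.
- mug: White mug, 76 mm across, 85 mm high. Origin: middle of its underside. It stands loose on the table near the sorter and must stay where it is.
- sieve: Round steel test sieve, 105 mm across, 36 mm high. Origin: middle of its underside. It stands loose on the table near the sorter and must stay where it is.
- mill_pot: Lidded steel grinding pot, 74 mm across, 70 mm high. Origin: middle of its underside. It stands loose on the table near the sorter and must stay where it is.
Things that resemble listed ones, but are neither listed nor needed, are in the scene too. What is shaped like the ball4 but red or turquoise is not meant.

How it is judged:
By the outcome, as a careful person would: the job done as asked, in the order asked, and still so for the second after the job is handed in, with the robot touching nothing.
It also fails if it takes over 42 s, if anything falls off the work surface, if the arm or the gripper's body presses on something with over 40 N, if the wrist force passes 120 N, or if a joint passes its speed limit or range.

## Working session

There is one attempt and no reset: what is moved stays moved. The work goes in short steps, Python scripts to look and compute and a tool call to move; the robot and the scene stay as the last step left them, time stands still between calls to the robot, and variables do not carry over. Pictures are saved under pics/ and viewed, about 8 in all and at most 12, crops included, and the job is handed in when it is done.

Besides the shell and the picture viewer there is one more tool, called after "Request:" as name(argument=value, ...) on one line, values as JSON. send_rows: Moves the arm, as the interface text tells. Its arguments: {"type":"object","properties":{"moves":{"type":"array","items":{"type":"array","items":{"type":"array","items":{"type":"number"}}}}},"required":["moves"]}

```bash
mkdir -p pics; ls; python3 - <<'E'
from rig import readout, capture, camera_model, spot_in
import cv2, numpy as np
s=readout.read_state(); print(s["time_s"],s["position"],np.round(s["tcp_rot"],3).tolist(),s["opening"])
for c in ("scene","top"):
    im=capture(c); cv2.imwrite(f"pics/{c}1.png",im)
    for t in ("tab_left","tab_right","push_plate","sorter","tray_left","tray_right","ball1","feed_lip","gate"):
        try: print(c,t,[(np.round(d["location"],3).tolist(),round(d["p"],2)) for d in spot_in(c,t)[:5]])
        except Exception as e: print(c,t,e)
print(readout.read_state()["time_s"])
E
```

```text
pics
0.0 [0.24396561 0.57460941 0.22155945] [[-0.92, 0.391, -0.001], [0.391, 0.92, -0.002], [0.0, -0.002, -1.0]] 1.0013721935736262
scene tab_left [([0.522, -0.068, 0.168], 0.73), ([0.709, -0.03, 0.22], 0.67)]
scene tab_right [([0.524, -0.073, 0.167], 0.83), ([0.565, -0.072, 0.036], 0.26)]
scene push_plate [([0.564, -0.071, 0.04], 0.7), ([0.605, -0.102, 0.192], 0.67)]
scene sorter [([0.565, -0.073, 0.037], 0.69)]
scene tray_left [([0.565, -0.07, 0.038], 0.72)]
scene tray_right [([0.565, -0.074, 0.039], 0.74), ([0.719, -0.116, 0.063], 0.39)]
scene ball1 [([0.812, -0.171, 0.024], 0.72), ([0.675, -0.035, 0.218], 0.61), ([0.565, -0.072, 0.038], 0.59), ([0.797, -0.025, 0.027], 0.56), ([0.8, 0.039, 0.027], 0.56)]
scene feed_lip [([0.568, -0.075, 0.042], 0.75)]
scene gate [([0.524, -0.068, 0.171], 0.98)]
top tab_left [([0.534, -0.049, 0.151], 0.72)]
top tab_right [([0.536, -0.04, 0.153], 0.79)]
top push_plate [([0.602, -0.099, 0.177], 0.51), ([0.547, -0.026, 0.043], 0.24)]
top sorter [([0.544, -0.025, 0.04], 0.7)]
top tray_left [([0.545, -0.024, 0.041], 0.77)]
top tray_right [([0.547, -0.029, 0.044], 0.8), ([0.701, -0.117, 0.061], 0.24)]
top ball1 [([0.798, -0.019, 0.027], 0.59), ([0.698, -0.028, 0.228], 0.47), ([0.672, -0.027, 0.214], 0.41), ([0.826, -0.081, 0.025], 0.4), ([0.808, -0.17, 0.029], 0.4)]
top feed_lip [([0.544, -0.022, 0.043], 0.67), ([0.534, -0.05, 0.151], 0.41)]
top gate [([0.529, -0.051, 0.151], 0.83)]
1.0
```

View pics/scene1.png

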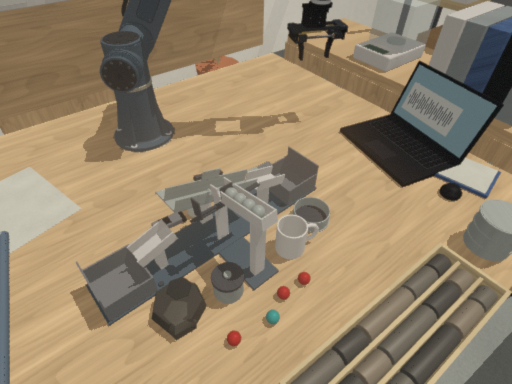

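View pics/top1.png

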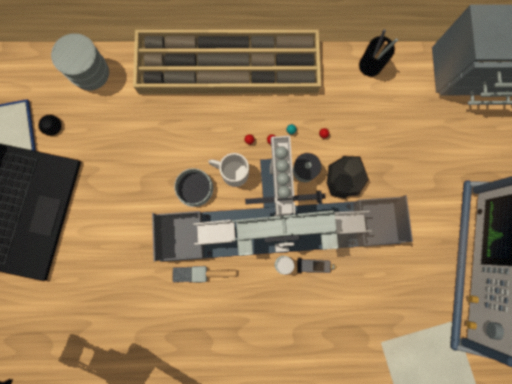

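```bash
cat > h.py <<'E'
import numpy as np, cv2
from rig import readout, capture, camera_model, spot_in, regions_of
F=np.diag([1,-1,-1.])
def proj(cm,P):
    K=np.array(cm["camera_matrix"]);T=np.array(cm["pose"])
    p=(np.atleast_2d(P)-T[:3,3])@T[:3,:3]@F@K.T
    return p[:,:2]/p[:,2:]
def atz(cm,uv,z):
    K=np.array(cm["camera_matrix"]);T=np.array(cm["pose"])
    d=T[:3,:3]@F@np.linalg.inv(K)@np.array([*uv,1.]); o=T[:3,3]
    return o+d*(z-o[2])/d[2]
def w(S,P):
    c,s=np.cos(S[2]),np.sin(S[2]); P=np.atleast_2d(P)
    return np.c_[S[0]+c*P[:,0]-s*P[:,1],S[1]+s*P[:,0]+c*P[:,1],P[:,2]]
E
python3 - <<'E'
from h import *
from scipy.optimize import least_squares
t=camera_model("top");sc=camera_model("scene")
print(t.keys())
for uv in((154,214),(156,261),(406,197),(411,243)): print(atz(t,uv,.087).round(3))
# end wall top corners (top view), feed chute top-end corners
M=[(.06,.33,.09),(-.06,.33,.09),(.06,-.33,.09),(-.06,-.33,.09)]
O=np.array([(154,214),(156,261),(406,197),(411,243)],float)
r=least_squares(lambda S:(proj(t,w(S,M))-O).ravel(),[.55,-.03,0])
S=r.x;print(S,np.degrees(S[2]),r.fun.round(1)); np.save("S.npy",S)
pts={"LU":(-.0415,.1025,.170),"LD":(-.0415,.1025,.110),"RU":(-.0415,-.1025,.170),"RD":(-.0415,-.1025,.110),"P":(.06,-.082,.197),"lip":(.028,0,.172),"top":(.2,0,.23)}
for c,cm,box in(("top",t,(140,120,430,290)),("scene",sc,(70,130,340,330))):
    im=cv2.imread(f"pics/{c}1.png"); k=2.75
    x0,y0,x1,y1=box; im=cv2.resize(im[y0:y1,x0:x1],None,fx=k,fy=k,interpolation=cv2.INTER_CUBIC)
    def px(P): return tuple(int(v) for v in (proj(cm,w(S,P))[0]-(x0,y0))*k)
    for n,P in pts.items():
        cv2.circle(im,px(P),3,(0,0,255),-1); cv2.putText(im,n,px(P),0,.45,(255,0,0),1)
    for P in M: cv2.circle(im,px(P),3,(0,200,0),-1)
    cv2.imwrite(f"pics/{c}2.png",im)
E
```

```text
dict_keys(['camera_matrix', 'pose'])
[0.577 0.283 0.087]
[0.461 0.275 0.087]
[ 0.613 -0.362  0.087]
[ 0.496 -0.366  0.087]
[ 0.53714926 -0.0429517   0.0555421 ] 3.1823280004448278 [-3.1 -0.6 -3.8  0.8  3.  -0.9  4.2 -0. ]
```

View pics/top2.png

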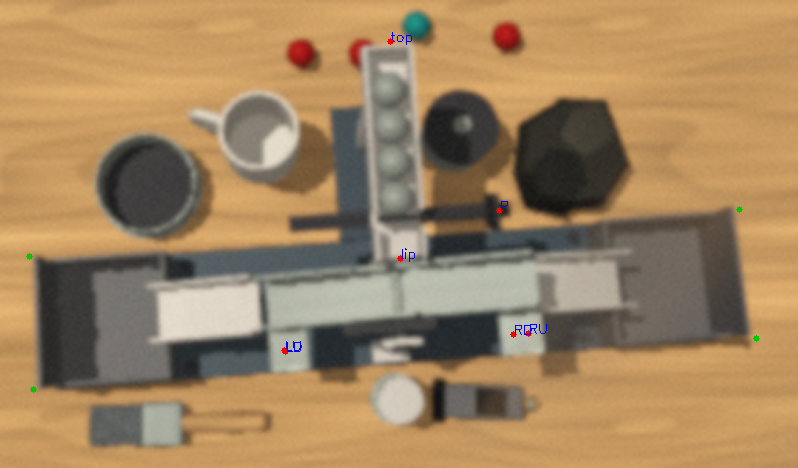

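View pics/scene2.png

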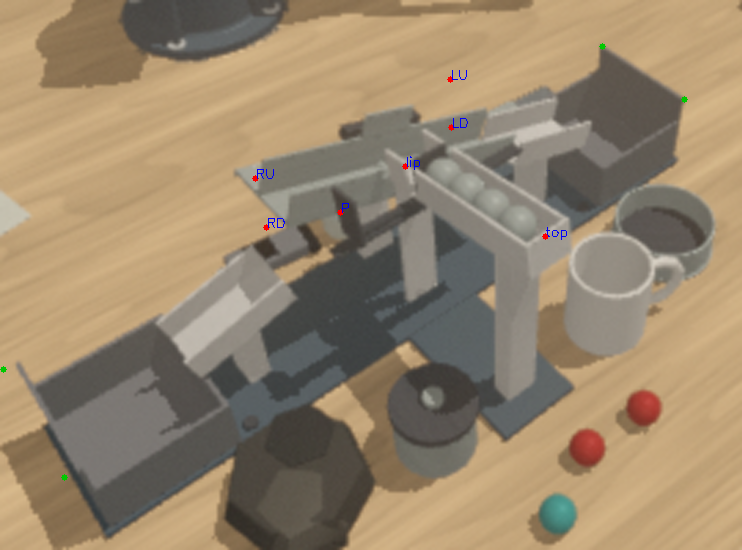

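```bash
python3 - <<'E'
from h import *
from scipy.optimize import least_squares
t=camera_model("top");sc=camera_model("scene")
def o(c,l): 
    b=(140,120) if c=="t" else (70,130); return np.array(l)/2.75+b
TM=[(-.0415,-.1025,.17),(-.0415,.1025,.11),(.2,.0205,.23),(.2,-.0205,.23)]; TO=o("t",[(521,334),(290,352),(365,47),(412,44)])
SM=[(-.06,-.12,.175),(.2,.0205,.23),(.2,-.0205,.23)]; SO=o("s",[(235,173),(568,222),(525,243)])
TR=[(.06,.33),(-.06,.33),(.06,-.33),(-.06,-.33)]
OT=np.array([(154,214),(156,261),(406,197),(411,243)],float)
def f(q):
    S=q[:3]; A=[(x,np.sign(y)*q[3],q[4]) for x,y in TR]
    return np.r_[(proj(t,w(S,TM))-TO).ravel(),(proj(sc,w(S,SM))-SO).ravel(),(proj(t,w(S,A))-OT).ravel(),(q[3]-.328)*300,(q[4]-.09)*200]
r=least_squares(f,[.537,-.043,.06,.325,.09],loss="soft_l1");S=r.x[:3];print(r.x.round(4),np.degrees(S[2]));print(r.fun[:22].reshape(-1,2).round(1).tolist())
np.save("S.npy",S)
for n,P in dict(RU=(-.0415,-.1025,.17),RD=(-.0415,-.1025,.11),P=(.06,-.083,.197)).items(): print(n,w(S,P).round(4))
for c in ("scene","top"):
  for d in ("sample_jar","probe","brush","mill_pot","rock"): print(c,d,[(x["location"].round(3).tolist() if hasattr(x["location"],"round") else np.round(x["location"],3).tolist(),round(x["p"],2)) for x in spot_in(c,d)[:2]])
E
```

```text
[ 0.5362 -0.0417  0.0569  0.3221  0.088 ] 3.2622192395059373
[[2.3, 0.1], [-2.2, 0.1], [-0.5, -0.9], [0.6, -1.0], [-3.6, -0.9], [-0.0, -0.4], [-0.1, 2.1], [-0.3, -0.2], [-0.8, 1.1], [-0.8, -0.4], [0.3, 0.4]]
RU [[ 0.5006 -0.1464  0.17  ]]
RD [[ 0.5006 -0.1464  0.11  ]]
P [[ 0.6008 -0.1212  0.197 ]]
scene sample_jar []
scene probe [([0.445, -0.118, 0.019], 0.51), ([0.564, -0.074, 0.036], 0.27)]
scene brush []
scene mill_pot [([0.714, -0.119, 0.06], 0.89)]
scene rock [([0.7, -0.237, 0.046], 0.93)]
top sample_jar [([0.448, -0.041, 0.068], 0.5), ([0.534, -0.04, 0.149], 0.28)]
top probe [([0.544, -0.025, 0.043], 0.75), ([0.438, -0.129, 0.019], 0.65)]
top brush [([0.421, 0.187, 0.016], 0.9), ([0.544, -0.024, 0.04], 0.68)]
top mill_pot [([0.703, -0.113, 0.064], 0.89), ([0.423, 0.182, 0.015], 0.31)]
top rock [([0.678, -0.22, 0.048], 0.91), ([0.708, 0.087, 0.023], 0.55)]
```

Request:
send_rows(moves=[[[0, 0, -6.6, 0, 0, 0, -1], [0, 0, -6.6, 0, 0, 0, -1], [0, 0, -6.6, 0, 0, 0, -1], [0, 0, -6.5, 0, 0, 0, -1], [0, 0, 0, 0, 0, 0, -1]]])

```text
time_s: 2.0
position: [0.2444, 0.5752, 0.2225]
tcp_rot: [[-0.998, -0.057, -0.0], [-0.057, 0.998, -0.0], [0.0, -0.0, -1.0]]
force: [0.0, 0.2, 0.4]
opening: 0.631
```

Request:
send_rows(moves=[[[0, 0, 0, -1.4, -4.7, 0, -1], [0, 0, 0, -1.4, -4.7, 0, -1], [0, 0, 0, -1.4, -4.7, 0, -1], [0, 0, 0, -1.4, -4.7, 0, -1], [0, 0, 0, -1.4, -4.7, 0, -1]]])

```text
time_s: 2.5
position: [0.3282, 0.343, 0.2228]
tcp_rot: [[-0.998, -0.055, 0.001], [-0.055, 0.998, 0.0], [-0.001, 0.0, -1.0]]
force: [1.6, 0.0, 0.3]
opening: 0.171
```

Request:
send_rows(moves=[[[0, 0, 0, -1.4, -4.7, 0, -1], [0, 0, 0, -1.4, -4.7, 0, -1], [0, 0, 0, -1.4, -4.7, 0, -1], [0, 0, 0, -1.4, -4.7, 0, -1], [0, 0, 0, -1.4, -4.7, 0, -1]]])

```text
time_s: 3.0
position: [0.4116, 0.1121, 0.223]
tcp_rot: [[-0.999, -0.054, 0.001], [-0.054, 0.999, 0.0], [-0.001, 0.0, -1.0]]
force: [0.6, 0.4, -0.2]
opening: 0.004
```

Request:
send_rows(moves=[[[0, 0, 0, -1.0, -4.7, 0, -1], [0, 0, 0, -1.0, -4.7, 0, -1], [0, -8.3, 0, 0, 0, 0, -1], [0, -8.3, 0, 0, 0, 0, -1], [0, -8.4, 0, 0, 0, 0, -1]]])

```text
time_s: 3.5
position: [0.4367, 0.0222, 0.2229]
tcp_rot: [[-0.912, -0.057, 0.406], [-0.05, 0.998, 0.028], [-0.407, 0.005, -0.913]]
force: [0.0, 1.6, -0.2]
opening: 0.005
```

```bash
python3 - <<'E'
from h import *
s=readout.read_state();im=capture("wrist");cm=camera_model("wrist")
S=np.load("S.npy");print(s["position"],np.round(s["tcp_rot"],3).tolist(),s["opening"])
for n,P in dict(RU=(-.0415,-.1025,.17),P=(.06,-.083,.197),lip=(.028,0,.172)).items():
    p=proj(cm,w(S,P))[0];print(n,p.round());
    if abs(p).max()<600: cv2.circle(im,tuple(int(v) for v in p),3,(0,0,255),-1)
for t in("tab_right","push_plate","gate"): print(t,[(np.round(d["location"],3).tolist(),round(d["p"],2)) for d in spot_in("wrist",t)[:3]])
cv2.imwrite("pics/w1.png",im)
E
```

```text
[0.43672859 0.02221682 0.22285617] [[-0.912, -0.057, 0.406], [-0.05, 0.998, 0.028], [-0.407, 0.005, -0.913]] 0.005007718825736279
RU [ 19. 252.]
P [ 77. 351.]
lip [171. 305.]
tab_right [([0.514, -0.09, 0.161], 0.88)]
push_plate [([0.599, -0.115, 0.183], 0.75)]
gate [([0.513, -0.09, 0.163], 0.7)]
```

View pics/w1.png

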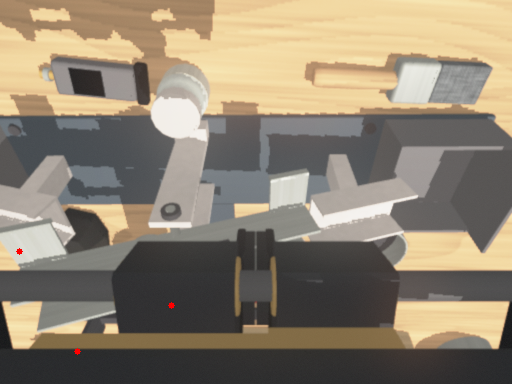

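Request:
send_rows(moves=[[[0, 0, 0, -1.0, -4.1, 0.9, -1], [0, 0, 0, -1.0, -4.1, 0.9, -1], [0, 0, 0, -1.0, -4.1, 1.0, -1], [0, 0, 0, -1.0, -4.2, 1.0, -1], [0, 0, 0, 0, 0, 0, -1]]])

```text
time_s: 4.2
position: [0.5052, -0.1464, 0.2041]
tcp_rot: [[-0.912, -0.056, 0.407], [-0.051, 0.998, 0.022], [-0.407, -0.001, -0.913]]
force: [-0.0, 0.4, -0.1]
opening: 0.003
```

```bash
python3 - <<'E'
from h import *
cm=camera_model("wrist")
s=readout.read_state();im=capture("wrist")
S=np.load("S.npy");print(s["time_s"],s["position"],np.round(s["tcp_rot"],3).tolist())
p=proj(cm,w(S,(-.0415,-.1025,.17)))[0]; cv2.circle(im,tuple(int(v) for v in p),3,(0,0,255),-1)
p=proj(cm,s["position"])[0]; print(p);cv2.circle(im,tuple(int(v) for v in p),3,(0,255,0),-1)
cv2.imwrite("pics/w2.png",im)
E
```

```text
4.2 [ 0.50518585 -0.14644482  0.20407179] [[-0.912, -0.056, 0.407], [-0.051, 0.998, 0.022], [-0.407, -0.001, -0.913]]
[253.96905878 248.84928621]
```

View pics/w2.png

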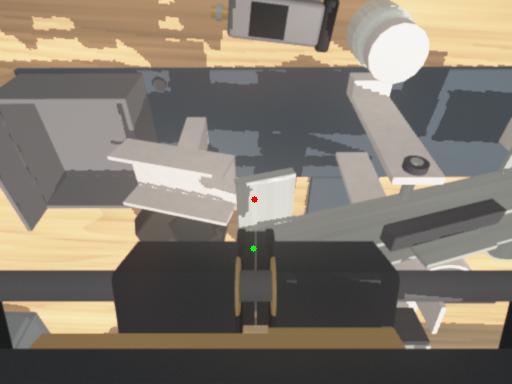

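Request:
send_rows(moves=[[[0, 0, 0, 0.5, 0.2, 0.6, -1], [0, 0, 0, 0.5, 0.2, 0.6, -1], [0, 0, 0, 0.5, 0.1, 0.6, -1], [0, 0, 0, 0.5, 0, 0.6, -1], [0, 0, 0, 0, 0, 0, -1]]])

```text
time_s: 4.75
position: [0.4885, -0.1313, 0.1713]
tcp_rot: [[-0.915, -0.063, 0.398], [-0.054, 0.998, 0.033], [-0.4, 0.008, -0.917]]
force: [-0.7, -0.3, 0.2]
opening: 0.006
```

Request:
send_rows(moves=[[[0, 0, 0, 0.45, 0, 1.0, -1], [0, 0, 0, 0.45, 0, 1.0, -1], [0, 0, 0, 0.45, 0, 1.0, -1], [0, 0, 0, 0.45, 0, 1.0, -1], [0, 0, 0, 0.45, 0, 1.0, -1]]])

```text
time_s: 5.25
position: [0.4993, -0.1293, 0.1299]
tcp_rot: [[-0.925, -0.052, 0.376], [-0.048, 0.999, 0.021], [-0.377, 0.001, -0.926]]
force: [0.4, 0.1, -0.9]
opening: 0.004
```

Request:
send_rows(moves=[[[0, 0, 0, 0.2, 0, 0.4, -1], [0, 0, 0, 0, 0, 0, -1], [0, 0, 0, 0, 0, 0, -1], [0, 0, 0, 0, 0, 0, -1], [0, 0, 0, 0, 0, 0, -1]]])

```text
time_s: 5.75
position: [0.4997, -0.1294, 0.1276]
tcp_rot: [[-0.926, -0.051, 0.374], [-0.047, 0.999, 0.019], [-0.375, 0.001, -0.927]]
force: [-0.2, -0.2, 0.5]
opening: 0.002
```

```bash
python3 - <<'E'
from h import *
im=capture("wrist"); a=capture("scene")[110:340,60:360]
cv2.imwrite("pics/w3.png",np.hstack([cv2.resize(im,(400,300)),cv2.resize(a,(400,300))]))
E
```

```text
(no output)
```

View pics/w3.png

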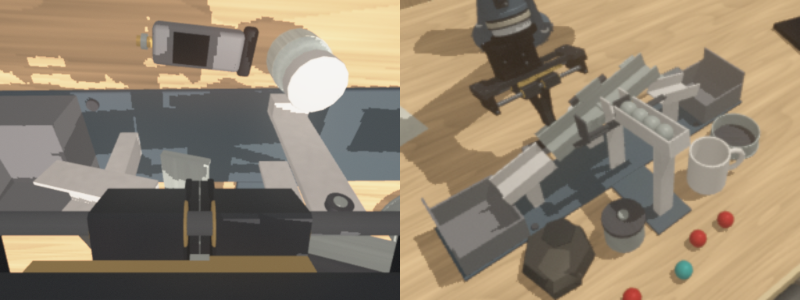

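Request:
send_rows(moves=[[[0, 0, 0, -1.0, 0, -2.4, -1], [0, 0, 0, -1.0, 0, -2.4, -1], [0, 0, 0, -1.0, 0, -2.4, -1], [0, 0, 0, -1.0, 0, -2.4, -1], [0, 0, 0, -1.0, 0, -2.4, -1]]])

```text
time_s: 6.35
position: [0.5006, -0.1291, 0.2585]
tcp_rot: [[-0.926, -0.051, 0.374], [-0.047, 0.999, 0.02], [-0.374, 0.001, -0.927]]
force: [0.2, -0.4, 1.2]
opening: 0.005
```

Request:
send_rows(moves=[[[0, 7.4, 0, 0, 0, 0, -1], [0, 7.4, 0, 0, 0, 0, -1], [0, 7.2, 0, 0, 0, 0, -1], [0, 0, 0, 0, -1.5, 0, -1], [0, 0, 0, 0, -1.5, 0, -1]]])

```text
time_s: 6.85
position: [0.5026, -0.1596, 0.2568]
tcp_rot: [[-0.999, -0.053, 0.0], [-0.053, 0.999, 0.001], [-0.0, 0.001, -1.0]]
force: [-0.4, 0.2, -1.1]
opening: 0.005
```

```bash
python3 - <<'E'
from h import *
cm=camera_model("wrist")
s=readout.read_state();im=capture("wrist")
S=np.load("S.npy");print(s["time_s"],s["position"],np.round(s["tcp_rot"],3).tolist(),np.round(s["joint_positions"],1))
for P in((.06,-.083,.197),(.06,-.083,.215)):
    p=proj(cm,w(S,P))[0];print(p); cv2.circle(im,tuple(int(v) for v in p),3,(0,0,255),-1)
for t in("push_plate","tab_left"): print(t,[(np.round(d["location"],3).tolist(),round(d["p"],2)) for d in spot_in("wrist",t)[:3]])
cv2.imwrite("pics/w4.png",im)
E
```

```text
6.85 [ 0.50259498 -0.15956515  0.25680832] [[-0.999, -0.053, 0.0], [-0.053, 0.999, 0.001], [-0.0, 0.001, -1.0]] [-2.980e+01  2.030e+01  9.370e+01  1.000e-01  6.610e+01 -1.229e+02]
[297.16737753 333.19209241]
[300.1568235  349.98500131]
push_plate [([0.593, -0.031, 0.205], 0.83)]
tab_left [([0.521, -0.048, 0.156], 0.56), ([0.436, -0.127, 0.021], 0.38)]
```

View pics/w4.png

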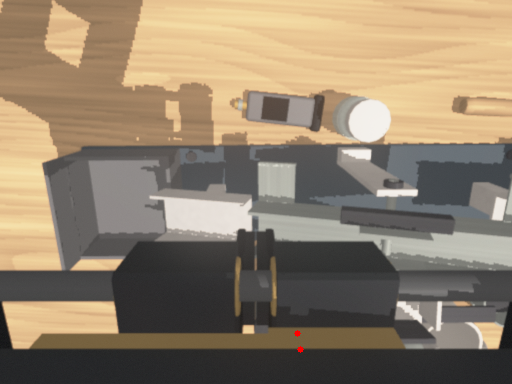

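Request:
send_rows(moves=[[[0, 0, 0, -2.4, -0.1, 0, -1], [0, 0, 0, -2.5, -0.1, 0, -1], [0, 0, 0, -2.5, 0, 0, -1], [0, 0, 0, -2.4, 0, 0, -1], [0, 0, 0, 0, 0, 0, -1]]])

```text
time_s: 7.5
position: [0.602, -0.1565, 0.257]
tcp_rot: [[-0.999, -0.051, 0.002], [-0.051, 0.999, 0.001], [-0.002, 0.001, -1.0]]
force: [0.4, 1.1, -0.1]
opening: 0.006
```

Request:
send_rows(moves=[[[0, 0, 0, 0, 0, 1.5, -1], [0, 0, 0, 0, 0, 1.5, -1], [0, 0, 0, 0, 0, 1.5, -1], [0, 0, 0, 0, 0, 1.5, -1], [0, 0, 0, 0, 0, 1.0, -1]]])

```text
time_s: 8.0
position: [0.5981, -0.1559, 0.1861]
tcp_rot: [[-0.999, -0.05, -0.003], [-0.05, 0.999, 0.002], [0.003, 0.003, -1.0]]
force: [-0.2, 0.8, 0.0]
opening: 0.001
```

```bash
python3 - <<'E'
from h import *
s=readout.read_state();print(s["time_s"],s["position"],s["force"])
a=capture("scene")[130:250,120:280]; b=capture("top")[150:270,230:390]
cv2.imwrite("pics/w5.png",np.hstack([cv2.resize(x,(400,300),interpolation=cv2.INTER_CUBIC) for x in(a,b)]))
E
```

```text
8.0 [ 0.59811428 -0.15590365  0.18614074] [-0.21082874  0.8396975   0.02290018]
```

View pics/w5.png

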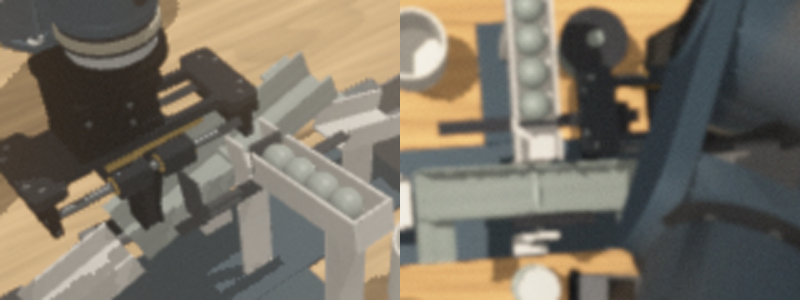

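```bash
python3 - <<'E'
from h import *
cm=camera_model("scene")
s=readout.read_state();T=s["position"];R=np.array(s["tcp_rot"])
for n,o in dict(tip=(0,0,0),end=(0,.095,-.07),e2=(-.0375,.095,-.07),endL=(0,-.095,-.07)).items():
    print(n,((proj(cm,T+R@np.array(o))[0]-(120,130))*2.5).round())
E
```

```text
tip [148. 218.]
end [236. 107.]
e2 [263. 130.]
endL [ 22. 216.]
```

Request:
send_rows(moves=[[[0, 0, 0, 0, 0.8, 0, -1], [0, 0, 0, 0, 0.8, 0, -1], [0, 0, 0, 0, 0.8, 0, -1], [0, 0, 0, 0, 0.8, 0, -1], [0, 0, 0, 0, 0.8, 0, -1]]])

```text
time_s: 8.6
position: [0.5988, -0.1158, 0.1879]
tcp_rot: [[-0.999, -0.052, 0.001], [-0.052, 0.999, -0.001], [-0.001, -0.001, -1.0]]
force: [-0.6, -2.2, 1.6]
opening: 0.005
```

Request:
send_rows(moves=[[[0, 0, 0, 0, 0.6, 0, -1], [0, 0, 0, 0, 0.6, 0, -1], [0, 0, 0, 0, 0.3, 0, -1], [0, 0, 0, 0, 0.2, 0, -1], [0, 0, 0, 0, 0.2, 0, -1]]])

```text
time_s: 9.1
position: [0.5977, -0.0973, 0.1874]
tcp_rot: [[-0.999, -0.051, 0.0], [-0.051, 0.999, 0.001], [-0.0, 0.001, -1.0]]
force: [0.2, -1.6, 1.9]
opening: 0.007
```

Contact at about 2 N, so the shutter is sliding. I'll keep going until the stop shows in the force.

Request:
send_rows(moves=[[[0, 0, 0, 0, 0.2, 0, -1], [0, 0, 0, 0, 0.2, 0, -1], [0, 0, 0, 0, 0.2, 0, -1], [0, 0, 0, 0, 0.2, 0, -1], [0, 0, 0, 0, 0, 0, -1]]])

```text
time_s: 9.6
position: [0.5971, -0.0889, 0.1873]
tcp_rot: [[-0.999, -0.051, -0.0], [-0.051, 0.999, 0.001], [0.0, 0.001, -1.0]]
force: [-0.4, -0.9, 0.3]
opening: 0.003
```

Request:
send_rows(moves=[[[0, 0, 0, 0, 0.2, 0, -1], [0, 0, 0, 0, 0.2, 0, -1], [0, 0, 0, 0, 0.2, 0, -1], [0, 0, 0, 0, 0.1, 0, -1], [0, 0, 0, 0, 0, 0, -1]]])

```text
time_s: 10.1
position: [0.597, -0.0855, 0.1874]
tcp_rot: [[-0.999, -0.052, 0.0], [-0.052, 0.999, -0.005], [0.0, -0.005, -1.0]]
force: [-1.2, -9.5, -0.3]
opening: 0.003
```

Request:
send_rows(moves=[[[0, 0, 0, 0, -1.0, 0, -1], [0, 0, 0, 0, -2.0, 0, -1], [0, 0, 0, 0, -2.0, 0, -1], [0, 0, 0, 0, 0, -2.0, -1], [0, 0, 0, 0, 0, -4.0, -1]]])

```text
time_s: 10.6
position: [0.5966, -0.1314, 0.2438]
tcp_rot: [[-0.999, -0.049, -0.01], [-0.049, 0.999, 0.007], [0.009, 0.007, -1.0]]
force: [0.3, 0.1, -0.8]
opening: 0.005
```

Request:
send_rows(moves=[[[0, 0, 0, 0, -4.0, -2, -1], [0, 0, 0, 3, -4.0, 0, -1], [0, 0, 0, 3, -4.0, 0, -1], [0, 0, 0, 3, -3.0, 0, -1], [0, 0, 0, 0, 0, 0, -1]]])

```text
time_s: 11.1
position: [0.5138, -0.2898, 0.2666]
tcp_rot: [[-0.999, -0.045, -0.003], [-0.045, 0.999, 0.002], [0.003, 0.002, -1.0]]
force: [0.4, -0.2, 0.2]
opening: 0.002
```

```bash
python3 - <<'E'
from h import *
a=capture("scene");b=capture("top");s=readout.read_state();print(s["time_s"],s["position"],s["force"])
cv2.imwrite("pics/w6.png",np.hstack([cv2.resize(x,(400,300),interpolation=cv2.INTER_CUBIC) for x in(a[110:335,60:360],b[115:340,140:440])]))
E
```

```text
11.2 [ 0.51641103 -0.28669751  0.26675932] [ 0.22835025  0.74798303 -0.48520578]
```

View pics/w6.png

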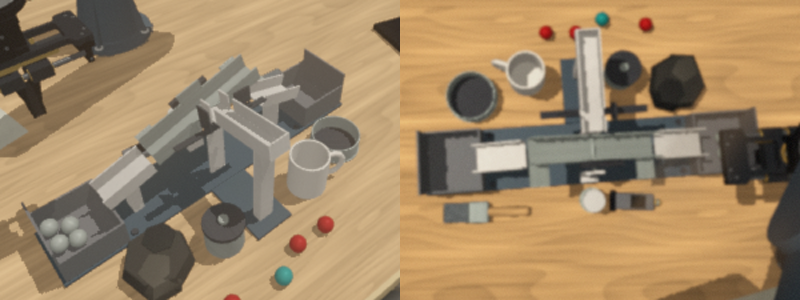

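Request:
send_rows(moves=[[[0, 0, 0, 0, 0, 0, -1], [0, 0, 0, 0, 0, 0, -1], [0, 0, 0, 0, 0, 0, -1], [0, 0, 0, 0, 0, 0, -1], [0, 0, 0, 0, 0, 0, -1]]])

```text
time_s: 11.7
position: [0.5175, -0.2861, 0.2671]
tcp_rot: [[-0.999, -0.052, -0.0], [-0.052, 0.999, 0.001], [0.0, 0.001, -1.0]]
force: [0.6, -0.2, -0.0]
opening: 0.01
```

```bash
python3 -c "
from rig import bot;print(bot.hand_in())"
```

```text
the job is handed in; nothing more can be done
None
```

The job is done and handed in at 11.7 s: all four steel balls ran down the right chute and lie in the right tray.

- **Gate:** I pressed the raised right tab with the closed fingertips. The gate rocked over, and the pictures before I opened the shutter showed its right end down.
- **Shutter:** I then pushed the end plate along the sorter's +y. It took about 2 N while sliding, then 9.5 N at the stop.
- **Last check:** The final pictures show the four balls together in the right tray, the feed chute empty and the things around the sorter in place. The arm was clear and the wrist force was about zero.

**What disagreed:**
- The tab's fitted position was about 8 mm off in the wrist view, so I corrected for it before pressing.
- During the press the arm stopped about 1 cm above the commanded height and its tilt changed by about 2 degrees. I didn't look into why, and the gate still went right over.

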